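# Find and reject the stiff-hinged spares case

## Robot

A 7-joint arm with a two-finger parallel gripper is mounted at the origin on the work surface. World frame = base frame: x ahead of the robot, y to its left, z up, the work surface at z = 0. Lengths are in m, angles in rad, forces in N, time in s.
With the tool pointing down it reaches from about 0.4 to 0.85 m from the base axis. Payload 4.4 kg.
Tool frame: the origin (TCP) lies at the very end of the fingers, on their centre line; the grasp point (between the pads) lies 19 mm behind it (env.tcp_to_grasp is the distance from the TCP to the grasp point, in m); z points along the fingers, y is the direction in which the jaws open and shut (so a half turn about z gives the same grasp; the last joint's range is limited). The gripper opens to 94 mm and grips with 3 to 60 N. Pads are 16 mm wide; open, the fingers measure 119 mm over their backs; the gripper's body (75 mm by 177 mm) begins 78 mm behind the grasp point.
Start: joints at [-1.375, 0.628, 0.038, 1.517, -0.027, 0.996, -0.02], TCP at [0.168, 0.628, 0.205] pointing down, gripper open.
Joint ranges: [-3.06, 3.06], [-0.37, 2.12], [-1.25, 1.32], [0.18, 2.47], [-1.1, 4.24], [0.23, 1.98], [-2.94, 2.94]. Speed limits (rad/s): [2.57, 2.57, 3.14, 3.14, 3.14, 3.14, 3.14].

## Interface

Orientations are given as a unit quaternion [x, y, z, w].
In Python, from bench import env, viewer gives the robot as it stands.
- The arm moves only by the tool step_arm, never from a script. Its argument "plan" is a list that holds one entry, the list of rows, each a list of 7 numbers: the shift along the world's x, y, z in units of 50 mm (1.0 is 50 mm), then the turn, a rotation vector about the world's x, y, z in units of 6 degrees (1.0 is 6 degrees), then the finger opening in mm, from 0 to 94. In form: [[[dx, dy, dz, ax, ay, az, fingers], ...]]. A call has 1 to 20 rows; each row is the pose to reach, as a shift and turn from the pose commanded when the call began; what a row does not reach only later rows make up. A row lasts 1/8 s, in which the tool goes at most 62.5 mm and 10.7 degrees, less where a joint would pass 70% of its speed; a pose out of reach is approached as far as the arm can. A call with a gripper value outside its range is refused whole. The fingers move at their own pace and stop on an object; "grip_force" is the grip in N (left out, the last holds). Time passes only in rows, so rows that repeat a pose let the fingers close. It gives the time, the measured TCP pose, the force and the opening at its end, in the units of the state.
- env.state(): the state, without advancing time (a new reading comes with each control period).
- viewer.camera(name): name is "scene" or "top" or "wrist"; returns a dict with "img" (480x640x3 uint8, red, green, blue), "fovy" (degrees; the focal length in pixels is half the picture's height over the tangent of half this angle, whatever the lens; pixels are square), "cx", "cy" (the principal point, pixels), "extrinsics" (4x4, takes a point from world to camera coordinates). Camera axes: x right, y up, looking along -z (the intrinsics and any distortion apply to the point x, -y, -z); pixel columns grow to the right and rows downward; lengths in m; the calibration is good to about 2 mm. A picture is of the moment at which its call begins. There is no depth.
- env.close_job(): hands the job in, once; it reports no verdict.
The state is a dict: "t": time; "joint_positions": joint angles; "dq": joint speeds; "effort": joint torques, N m; "eef_pos": TCP position; "eef_rot": TCP orientation; "contact_force": force on the tool from outside, world axes, zero at the start; "wrist_torque": the same for the moment, N m; "width": finger opening in m.
Only numpy, scipy, OpenCV 4.12 (cv2) and the standard library are available. Lean on these libraries where they do the work, as an engineer would, in place of code of your own. Each camera call takes 0.05 s, during which the arm holds its last target.

## Task

Check the hinges of the three blue spares cases: going from the left-hand case to the right-hand one as the robot sees them (from +y to -y), push back each yellow thumb lever until the lid stands about half-way up (45 degrees), and let go. A free lid drops shut by itself; a stiff one stays up. Slide the stiff case away from the robot along the bench, without picking it up or tipping it, until its whole base stands on the red strip (its lid may be up or down), and leave the free cases standing shut where they are and the other things on the bench alone.

Things in the scene. Friction and masses are not known exactly. Their poses are not given: they have to be found in the camera images.
- strip: red-painted strip across the bench top, beyond the cases: 160 mm deep (its x) by 700 mm wide (its y), flat paint 1 mm thick that blocks nothing; origin at its centre
- case_a: one of three look-alike blue metal cases standing loose side by side; 90 mm deep (x), 120 wide (y), 45 high without lid, 0.6 to 0.9 kg; origin: centre of its underside; its x axis points from the front wall (near the robot) to the hinge, whose axis lies along y at x = +45, z = 45 mm. The letter tells nothing of its place or hinge. Slides flat when pushed low on the front wall
- lid_a (a joint): lid of case_a, rad: 0 shut, grows as the front edge rises, stop at 1.25. Plate 94 x 124 x 6 mm, top face 52 mm over the bench when shut. A free hinge has next to no resistance and drops shut within 0.5 s of being let go; a stiff one resists with about 0.075 N m and stays where it is left
- lever_a (a point): mid top edge of the yellow lever: tab 45 mm wide, 45 tall, 6 thick, rigid on the lid at the hinge, upright when shut (front face 6 mm before the hinge axis, top 97 mm over the bench). Pushed along case +x it lifts the lid; the case stays put (3 N). Fingertips 75 mm over the bench, leading face 25 mm past the axis: 0.85 rad. Withdraw straight up: backing off level shuts the lid
- case_b: one of three look-alike blue metal cases standing loose side by side; 90 mm deep (x), 120 wide (y), 45 high without lid, 0.6 to 0.9 kg; origin: centre of its underside; its x axis points from the front wall (near the robot) to the hinge, whose axis lies along y at x = +45, z = 45 mm. The letter tells nothing of its place or hinge. Slides flat when pushed low on the front wall
- lid_b (a joint): lid of case_b, rad: 0 shut, grows as the front edge rises, stop at 1.25. Plate 94 x 124 x 6 mm, top face 52 mm over the bench when shut. A free hinge has next to no resistance and drops shut within 0.5 s of being let go; a stiff one resists with about 0.075 N m and stays where it is left
- lever_b (a point): mid top edge of the yellow lever: tab 45 mm wide, 45 tall, 6 thick, rigid on the lid at the hinge, upright when shut (front face 6 mm before the hinge axis, top 97 mm over the bench). Pushed along case +x it lifts the lid; the case stays put (3 N). Fingertips 75 mm over the bench, leading face 25 mm past the axis: 0.85 rad. Withdraw straight up: backing off level shuts the lid
- case_c: one of three look-alike blue metal cases standing loose side by side; 90 mm deep (x), 120 wide (y), 45 high without lid, 0.6 to 0.9 kg; origin: centre of its underside; its x axis points from the front wall (near the robot) to the hinge, whose axis lies along y at x = +45, z = 45 mm. The letter tells nothing of its place or hinge. Slides flat when pushed low on the front wall
- lid_c (a joint): lid of case_c, rad: 0 shut, grows as the front edge rises, stop at 1.25. Plate 94 x 124 x 6 mm, top face 52 mm over the bench when shut. A free hinge has next to no resistance and drops shut within 0.5 s of being let go; a stiff one resists with about 0.075 N m and stays where it is left
- lever_c (a point): mid top edge of the yellow lever: tab 45 mm wide, 45 tall, 6 thick, rigid on the lid at the hinge, upright when shut (front face 6 mm before the hinge axis, top 97 mm over the bench). Pushed along case +x it lifts the lid; the case stays put (3 N). Fingertips 75 mm over the bench, leading face 25 mm past the axis: 0.85 rad. Withdraw straight up: backing off level shuts the lid
- funnel: bystander, loose: green plastic funnel, 110 mm wide, 100 mm tall, standing mouth down; origin at its underside
- clamp: bystander, loose: chrome exhaust clamp, 55 mm ring lying flat, 20 mm tall; origin at its underside
- socket_set: bystander, loose: closed black socket-set case, 110 x 200 x 45 mm; origin at its underside
- lens: bystander, loose: white plastic tail light lens, 70 x 120 x 33 mm; origin at its underside
- screwdriver: bystander, loose: screwdriver lying left of the robot base, nearer than the cases

How it is judged:
On the way, in this order (a step that is already met when the one before it is completed fails the run):
1. the lid of the left-hand case is swung up at least 0.55 rad where the case stands (((value of joint lid_a above 0.55 rad and distance of case_a from where it was at the start of the episode below 0.04 m and world y of case_a above 0.105 m) or (value of joint lid_b above 0.55 rad and distance of case_b from where it was at the start of the episode below 0.04 m and world y of case_b above 0.105 m) or (value of joint lid_c above 0.55 rad and distance of case_c from where it was at the start of the episode below 0.04 m and world y of case_c above 0.105 m))), for 0.05 s.
2. the lid of the middle case is swung up at least 0.55 rad where the case stands (((value of joint lid_a above 0.55 rad and distance of case_a from where it was at the start of the episode below 0.04 m and world y of case_a between -0.105 and 0.105 m) or (value of joint lid_b above 0.55 rad and distance of case_b from where it was at the start of the episode below 0.04 m and world y of case_b between -0.105 and 0.105 m) or (value of joint lid_c above 0.55 rad and distance of case_c from where it was at the start of the episode below 0.04 m and world y of case_c between -0.105 and 0.105 m))), for 0.05 s.
3. the lid of the right-hand case is swung up at least 0.55 rad where the case stands (((value of joint lid_a above 0.55 rad and distance of case_a from where it was at the start of the episode below 0.04 m and world y of case_a below -0.105 m) or (value of joint lid_b above 0.55 rad and distance of case_b from where it was at the start of the episode below 0.04 m and world y of case_b below -0.105 m) or (value of joint lid_c above 0.55 rad and distance of case_c from where it was at the start of the episode below 0.04 m and world y of case_c below -0.105 m))), for 0.05 s.
At the end, for the whole second after the job is handed in: The stiff case stands upright and at rest on the red strip, its centre within 38 mm of the strip's long middle line and 310 mm of its centre sideways, lid at any angle; the two free cases stand upright within 40 mm of where they began, lids shut (under 0.12 rad) (x of case_b in the frame of strip between -0.038 and 0.038 m and y of case_b in the frame of strip between -0.31 and 0.31 m and angle between each of case_a, case_b, case_c's own z axis and vertical below 0.08 rad and linear speed of each of case_a, case_b, case_c below 0.02 m/s and distance of each of case_a, case_c from where it was at the start of the episode below 0.04 m and value of joint each of lid_a, lid_c below 0.12 rad); the robot touches nothing.
It fails at once if a case is picked up (over 30 mm) or tipped (over 0.4 rad) (height (world z) of any of case_a, case_b, case_c above 0.03 m or angle between any of case_a, case_b, case_c's own z axis and vertical above 0.4 rad).
It fails at once if a free case is pushed more than 40 mm from its place (distance of any of case_a, case_c from where it was at the start of the episode above 0.04 m).
It fails at once if another thing on the bench is moved more than 40 mm (distance of any of funnel, clamp, socket_set, lens, screwdriver from where it was at the start of the episode above 0.04 m).
It also fails if it takes over 61 s, if anything falls off the work surface, if the arm or the gripper's body presses on something with over 40 N, if the wrist force passes 120 N, or if a joint passes its speed limit or range.

## Working session

There is one attempt and no reset: what is moved stays moved. The work goes in short steps, Python scripts to look and compute and a tool call to move; the robot and the scene stay as the last step left them, time stands still between calls to the robot, and variables do not carry over. Pictures are saved under pics/ and viewed, and the job is handed in when it is done.

Besides the shell and the picture viewer there is one more tool, called after "Emit:" by a JSON object that holds its "fn" and its "kwargs", one argument or row to a line. step_arm: Moves the arm, as the interface text tells. Its arguments: {"type":"object","properties":{"plan":{"type":"array","items":{"type":"array","items":{"type":"array","items":{"type":"number"}}}},"grip_force":{"type":"number"}},"required":["plan"]}

```bash
ls; mkdir -p pics; cat > h.py <<'E'
import numpy as np, cv2
from bench import env, viewer
def snap(name, fn):
    c=viewer.camera(name); cv2.imwrite('pics/'+fn,c['img'][:,:,::-1]); return c
E
python3 - <<'E'
from h import *
for n in ('scene','top'):
    c=snap(n,n+'0.png'); print(n,{k:v for k,v in c.items() if k!='img'})
print(env.state())
E
```

```text
pics
scene {'fovy': 53.214022676461674, 'cx': 318.35302521100834, 'cy': 246.16691289180338, 'extrinsics': array([[-0.23451602,  0.97210478, -0.00381128,  0.12709519],
       [-0.68429503, -0.16229593,  0.71091515,  0.30431315],
       [ 0.69046546,  0.16932903,  0.70326747, -1.49642445],
       [ 0.        ,  0.        ,  0.        ,  1.        ]])}
top {'fovy': 55.05229080802932, 'cx': 319.21582128100886, 'cy': 250.49121492583905, 'extrinsics': array([[-4.54267420e-02, -9.98967532e-01, -5.30198139e-04,
         3.05521910e-03],
       [ 9.74377204e-01, -4.44255527e-02,  2.20489081e-01,
        -5.33400603e-01],
       [-2.20284988e-01,  9.49948762e-03,  9.75389299e-01,
        -1.32534498e+00],
       [ 0.00000000e+00,  0.00000000e+00,  0.00000000e+00,
         1.00000000e+00]])}
{'t': 0.1, 'joint_positions': array([-1.37479799,  0.6292271 ,  0.03843513,  1.51823911, -0.02701096,
        0.99630741, -0.01997038]), 'dq': array([-1.18912925e-03, -2.33786067e-03, -5.84135738e-04, -4.27101840e-03,
       -2.43643419e-04, -1.71027585e-05, -1.96858898e-03]), 'effort': array([ 2.55544976e-03, -5.50777709e+01,  1.14712313e+00, -1.87113404e+01,
       -5.21935208e-02,  1.92826363e-02,  6.22788502e-05]), 'eef_pos': array([0.16804077, 0.62729514, 0.20467234]), 'eef_rot': array([ 1.30509712e-01,  9.91446682e-01, -8.24676772e-04, -1.08661022e-04]), 'contact_force': array([-0.20655179, -1.13954403, -0.68842148]), 'wrist_torque': array([-0.02468695, -0.02509677,  0.00344006]), 'width': 0.0939398443636131}
```

View pics/scene0.png

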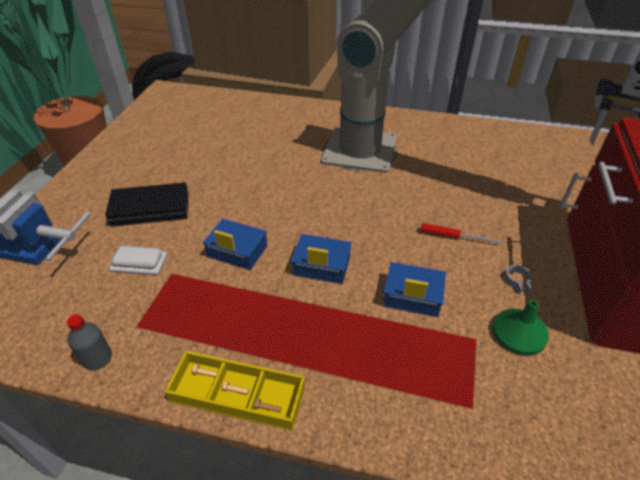

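View pics/top0.png

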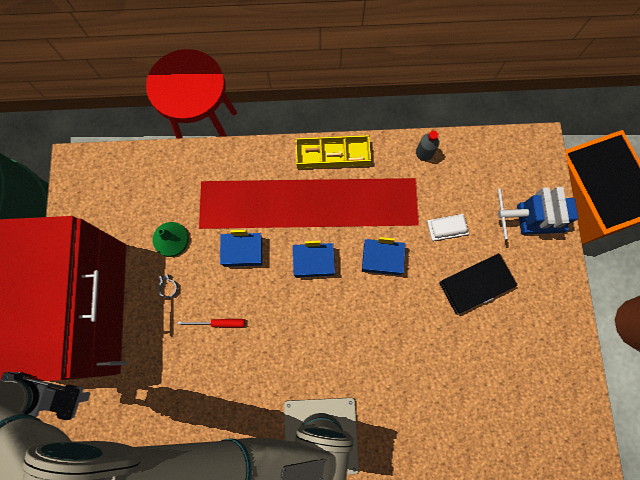

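The scene camera looks at the robot from beyond the strip, and the top view has +x up and +y left. In the top view the cases are at about (241,249), (314,259) and (385,257), the levers are on their far edges, and the strip spans (200..418, 180..228). The funnel, at (170,239), is left of the left case.

```bash
cat >> h.py <<'E'
def K(c):
    f=240/np.tan(np.radians(c['fovy'])/2); return f,c['cx'],c['cy']
def ray(c,u,v):
    f,cx,cy=K(c); R=c['extrinsics'][:3,:3]; t=c['extrinsics'][:3,3]
    d=R.T@np.array([(u-cx)/f,-(v-cy)/f,-1]); return -R.T@t,d
def onz(c,u,v,z):
    o,d=ray(c,u,v); return o+d*(z-o[2])/d[2]
def proj(c,p):
    f,cx,cy=K(c); q=c['extrinsics'][:3,:3]@np.array(p)+c['extrinsics'][:3,3]; return np.array([cx+f*q[0]/-q[2],cy-f*q[1]/-q[2]])
def tri(c1,p1,c2,p2):
    o1,d1=ray(c1,*p1);o2,d2=ray(c2,*p2)
    s=np.linalg.lstsq(np.c_[d1,-d2],o2-o1,rcond=None)[0]
    a=o1+s[0]*d1;b=o2+s[1]*d2; return (a+b)/2,np.linalg.norm(a-b)
def blobs(mask,amin):
    n,l,s,ce=cv2.connectedComponentsWithStats(mask.astype(np.uint8)*255)
    return [(l==i,s[i],ce[i]) for i in range(1,n) if s[i][4]>amin]
def hsv(c): return cv2.cvtColor(c['img'],cv2.COLOR_RGB2HSV)
E
python3 - <<'E'
from h import *
T=viewer.camera('top');S=viewer.camera('scene')
np.set_printoptions(precision=4,suppress=True)
def yel(c):
    h=hsv(c); return (h[...,0]>20)&(h[...,0]<35)&(h[...,1]>180)&(h[...,2]>110)
def blu(c):
    h=hsv(c); return (h[...,0]>100)&(h[...,0]<125)&(h[...,1]>150)&(h[...,2]>60)
def red(c):
    h=hsv(c); return ((h[...,0]<6)|(h[...,0]>174))&(h[...,1]>190)&(h[...,2]>60)
for n,c in (('T',T),('S',S)):
    for nm,f in (('yel',yel),('blu',blu),('red',red)):
        for m,s,ce in blobs(f(c),40):
            cn=cv2.findContours(m.astype(np.uint8),0,2)[0][0]
            r=cv2.minAreaRect(cn)
            print(n,nm,s,ce.round(1),'rect',np.round(r[0],1),np.round(r[1],1),round(r[2],1))
            if n=='T' and nm=='blu': print('   ',onz(c,*ce,.052), [onz(c,*p,.052)[:2].round(4) for p in cv2.boxPoints(r)])
            if n=='T' and nm=='yel': print('   ',onz(c,*ce,.09), [onz(c,*p,.097)[:2].round(4) for p in cv2.boxPoints(r)])
            if nm=='red' and s[4]>3000:
                a=cv2.approxPolyDP(cv2.convexHull(cn),4,True)[:,0]; print('   ',[onz(c,*p.astype(float),.001)[:2].round(4) for p in a])
E
```

```text
T yel [ 295  135   76   29 1257] [334.8 150.8] rect [332.5 149.1] [25.9 74.8] 87.5
    [ 0.8395 -0.0832  0.09  ] [array([0.8852, 0.0389]), array([ 0.8856, -0.1928]), array([ 0.7996, -0.1902]), array([0.7994, 0.0383])]
T blu [518 195  27  39 527] [532.  211.5] rect [530.9 213.7] [35.8 24.7] 81.9
    [ 0.6279 -0.682   0.052 ] [array([ 0.6747, -0.6393]), array([ 0.6826, -0.717 ]), array([ 0.5685, -0.7152]), array([ 0.5609, -0.6389])]
T blu [566 198  12  22 191] [571.3 208.5] rect [571.4 208.4] [22.2  8.5] 80.5
    [ 0.6321 -0.8048  0.052 ] [array([ 0.6664, -0.7918]), array([ 0.6697, -0.8187]), array([ 0.5989, -0.818 ]), array([ 0.5956, -0.7914])]
T blu [ 220  233   41   31 1148] [240.1 248.9] rect [240. 248.] [30. 40.] 90.0
    [0.5505 0.2177 0.052 ] [array([0.6031, 0.2786]), array([0.5976, 0.1567]), array([0.5043, 0.1583]), array([0.5098, 0.2784])]
T blu [ 362  239   43   34 1179] [383.2 256.4] rect [383.6 255.7] [41.7 30.1] 5.7
    [ 0.5077 -0.2132  0.052 ] [array([ 0.4735, -0.1449]), array([ 0.5654, -0.1601]), array([ 0.5467, -0.285 ]), array([ 0.4553, -0.268 ])]
T blu [ 293  243   4
[... 2024 characters left out ...]
7.1] rect [329. 277.] [26.   6.3] 5.4
S blu [389 300  26  11  69] [400.9 305.7] rect [401.9 305.6] [25.7  5.7] 16.7
S red [622 118  18  43 405] [633.2 132.9] rect [630.5 139. ] [42. 17.] 90.0
S red [613 123  27  71 384] [626.9 155.7] rect [627.8 157.3] [74.7  6.7] 69.4
S red [421 224  39  14 305] [440.3 230.3] rect [440.1 230.5] [38.4  8.4] 11.3
S red [  138   275   338   132 20379] [317.4 338.1] rect [311.1 337.1] [343.2  66.8] 12.5
    [array([ 0.7717, -0.3397]), array([ 0.6222, -0.3283]), array([0.6443, 0.3578]), array([0.7904, 0.3536])]
S red [600 292  40  60 682] [625.6 328.6] rect [619.5 321.5] [59. 39.] 90.0
S red [ 67 315  17  15 183] [ 75.  321.7] rect [ 75.3 321.6] [14.1 14.6] 50.2
```

Emit:
{"fn": "step_arm", "kwargs": {
  "plan": [
    [[0,-1.0,0.2,0,0,0,0],[0,-2.1,0.4,0,0,0,0],[0,-3.2,0.6,0,0,0,0],[0.2,-4.2,0.9,0,0,0.5,0],[1.1,-4.8,0.9,0,0,0.8,0],[2.0,-5.4,0.9,0,0,1.1,0],[2.9,-6.0,0.9,0,0,1.4,0],[3.8,-6.6,0.9,0,0,1.7,0],[4.7,-7.2,0.9,0,0,2.0,0],[5.5,-7.7,0.9,0,0,2.3,0],[6.0,-8.2,0.9,0,0,2.3,0],[6.0,-8.2,0.9,0,0,2.3,0]]
  ]
}}

```text
t: 1.7
eef_pos: [0.4701, 0.2151, 0.2503]
eef_rot: [0.013, 1.0, -0.001, 0.0]
contact_force: [-0.6, 0.8, 0.2]
width: 0.0004
```

```bash
python3 - <<'E'
from h import *
np.set_printoptions(precision=4,suppress=True)
c=snap('wrist','w1.png'); print({k:v for k,v in c.items() if k!='img'})
s=env.state(); print(s['t'],s['eef_pos'],s['eef_rot'],s['contact_force'],s['width'])
E
```

```text
{'fovy': 60.06920901721344, 'cx': 321.98152932308534, 'cy': 240.26651429797894, 'extrinsics': array([[ 0.0276,  0.9996, -0.0015, -0.2277],
       [-0.9688,  0.0264, -0.2465,  0.4873],
       [-0.2464,  0.0083,  0.9691, -0.3192],
       [ 0.    ,  0.    ,  0.    ,  1.    ]])}
1.75 [0.4685 0.217  0.2502] [ 0.0118  0.9999 -0.0001 -0.0003] [-1.6955 -0.0343  0.3702] 0.0005869545603318161
```

View pics/w1.png

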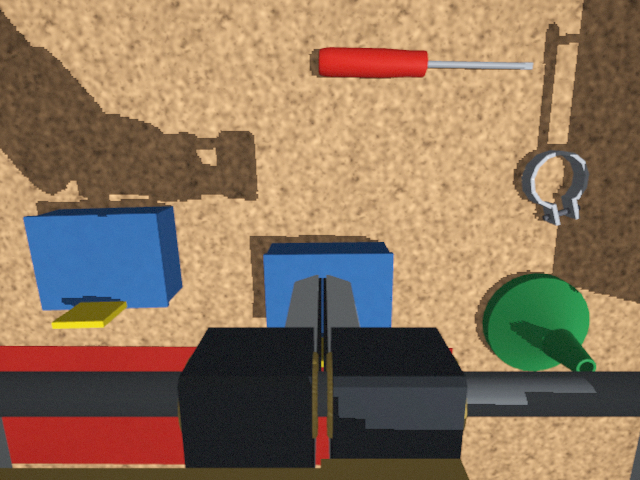

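The wrist view has +y right and +x down. The left case's lid front edge is at about (264–392, 253). The middle case's lid is at about (25–180, 208–310), with its lever at (90,314). The funnel is at (535,320) and the clamp at (555,180).

```bash
python3 - <<'E'
from h import *
np.set_printoptions(precision=4,suppress=True)
T=viewer.camera('top');c=viewer.camera('wrist');S=viewer.camera('scene')
h=hsv(c); m=(h[...,0]>98)&(h[...,0]<125)&(h[...,1]>130)&(h[...,2]>150)
for b,s,ce in blobs(m,500):
    cn=max(cv2.findContours(b.astype(np.uint8),0,2)[0],key=cv2.contourArea)
    a=cv2.approxPolyDP(cv2.convexHull(cn),3,True)[:,0].astype(float)
    print(s,a.tolist(),[onz(c,*p,.052)[:2] for p in a])
m=(h[...,0]>20)&(h[...,0]<35)&(h[...,1]>200)&(h[...,2]>110)
for b,s,ce in blobs(m,100): 
    cn=max(cv2.findContours(b.astype(np.uint8),0,2)[0],key=cv2.contourArea)
    a=cv2.approxPolyDP(cv2.convexHull(cn),3,True)[:,0].astype(float)
    print('yel',s,a.tolist(),[onz(c,*p,.097)[:2] for p in a])
# strip edges
h=hsv(T); m=((h[...,0]<6)|(h[...,0]>174))&(h[...,1]>150)&(h[...,2]>60)
b=[x for x in blobs(m,9000) if x[1][0]>150][0][0]
cols=np.arange(262,410)
for nm,cc in (('far',np.arange(205,412)),('near',np.r_[262:290,338:360,404:412])):
    v=[np.where(b[:,k])[0][[0,-1]] for k in cc]; v=np.array(v)
    y=v[:,0]-.5 if nm=='far' else v[:,1]+.5
    P=np.array([onz(T,float(k),float(r),.001)[:2] for k,r in zip(cc,y)])
    k=np.polyfit(P[:,1],P[:,0],1); print(nm,'x=%.4f + %.4f y'%(k[1],k[0]),np.std(P[:,0]-np.polyval(k,P[:,1])))
for nm,rr in (('left',np.arange(185,224)),('right',np.arange(185,220))):
    P=[]
    for r in rr:
        w=np.where(b[r])[0]; u=w[0]-.5 if nm=='left' else w[-1]+.5
        P.append(onz(T,float(u),float(r),.001)[:2])
    print(nm,np.mean(P,0))
# crops for viewing
for nm,cam,(x0,y0,x1,y1) in (('T',T,(200,170,430,290)),('S',S,(190,205,460,325))):
    cv2.imwrite(f'pics/crop_{nm}.png',cv2.resize(cam['img'][y0:y1,x0:x1,::-1],None,fx=2.9,fy=2.9,interpolation=2))
E
```

```text
[   20   216   144    95 11361] [[152.0, 216.0], [162.0, 308.0], [38.0, 309.0], [20.0, 219.0]] [array([0.4663, 0.0613]), array([0.5577, 0.0598]), array([ 0.556 , -0.0615]), array([ 0.4664, -0.0612])]
[ 260  257  129   70 5622] [[388.0, 257.0], [386.0, 326.0], [263.0, 326.0], [260.0, 258.0]] [array([0.5106, 0.2799]), array([0.5817, 0.2791]), array([0.579 , 0.1575]), array([0.5089, 0.1586])]
yel [ 48 304  74  26 521] [[121.0, 304.0], [121.0, 309.0], [99.0, 328.0], [48.0, 328.0], [49.0, 323.0]] [array([0.5341, 0.0442]), array([0.5387, 0.0435]), array([0.5561, 0.0218]), array([ 0.5551, -0.0226]), array([ 0.5504, -0.0209])]
far x=0.7848 + 0.0304 y 0.0010344114269797003
near x=0.6255 + 0.0336 y 0.0013234590167902176
left [0.7158 0.3318]
right [ 0.6917 -0.3415]
```

View pics/crop_T.png

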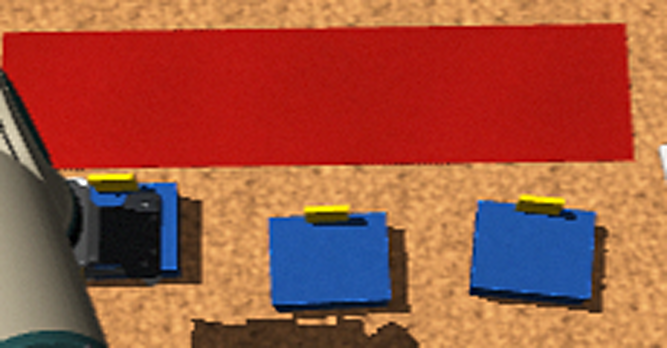

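View pics/crop_S.png

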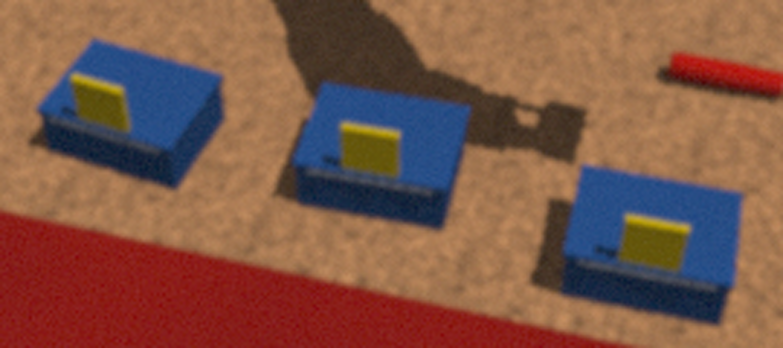

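```bash
python3 - <<'E'
from h import *
np.set_printoptions(precision=4,suppress=True)
T=viewer.camera('top');S=viewer.camera('scene')
def yel(c,v=90):
    h=hsv(c); return (h[...,0]>18)&(h[...,0]<36)&(h[...,1]>150)&(h[...,2]>v)
t=[b for b in blobs(yel(T),10) if 220<b[1][1]<260]
s=[b for b in blobs(yel(S,60),30) if 220<b[1][1]<320]
t.sort(key=lambda b:b[2][0]); s.sort(key=lambda b:-b[2][0])
for b in t: print('T',b[1],b[2], onz(T,*b[2],.095))
for b in s: print('S',b[1],b[2], onz(S,*b[2],.075))
for a,b in zip(t,s):
    print(tri(T,a[2],S,b[2]), end=' ')
    # top edge mid of S blob
    m=b[0]; ys=[np.where(m[:,k])[0][0] for k in range(b[1][0]+3,b[1][0]+b[1][2]-3)]
    P=np.polyfit(range(b[1][0]+3,b[1][0]+b[1][2]-3),ys,1); u=b[2][0]
    print('topedge',tri(T,a[2],S,(u,np.polyval(P,u))))
E
```

```text
T [230 229  16   4  38] [236.9737 230.6579] [0.5961 0.2194 0.095 ]
T [304 240  17   4  43] [312.4884 241.5116] [ 0.5529 -0.0023  0.095 ]
T [378 237  17   5  46] [386.2391 238.5   ] [ 0.5522 -0.2197  0.095 ]
S [404 280  23  17 293] [414.8567 288.0171] [0.5974 0.2196 0.075 ]
S [308 248  19  17 252] [317.2262 255.9722] [0.5542 0.0007 0.075 ]
S [215 231  19  18 213] [224.2113 239.7746] [ 0.5532 -0.2191  0.075 ]
(array([0.6007, 0.2208, 0.079 ]), np.float64(0.0027119191174856737)) topedge (array([0.5963, 0.2181, 0.0947]), np.float64(0.0025669745092436573))
(array([ 0.5569, -0.0005,  0.0775]), np.float64(0.0035866672459985973)) topedge (array([ 0.5529, -0.001 ,  0.0938]), np.float64(0.0027957193994013513))
(array([ 0.5557, -0.2203,  0.0775]), np.float64(0.004686517557483696)) topedge (array([ 0.552 , -0.2185,  0.0933]), np.float64(0.0031343400209500522))
```

Emit:
{"fn": "step_arm", "kwargs": {
  "plan": [
    [[0.9,0,-0.8,0,0,0,0],[1.6,0,-1.7,0,0,0,0],[1.7,0,-2.6,0,0,0,0],[1.7,0,-3.3,0,0,0,0],[1.8,0,-3.5,0,0,0,0],[2.1,0,-3.5,0,0,0,0],[2.3,0,-3.5,0,0,0,0],[2.4,0,-3.5,0,0,0,0],[2.5,0,-3.5,0,0,0,0],[2.6,0,-3.5,0,0,0,0],[2.7,0,-3.5,0,0,0,0],[2.8,0,-3.5,0,0,0,0],[2.9,0,-3.5,0,0,0,0],[2.95,0,-3.5,0,0,0,0],[2.95,0,-3.5,0,0,0,0],[2.95,0,-3.5,0,0,0,0]]
  ]
}}

```text
t: 4.0
eef_pos: [0.6159, 0.2178, 0.0756]
eef_rot: [0.01, 1.0, 0.0, 0.0]
contact_force: [-0.2, -0.4, 1.2]
width: 0.0003
```

```bash
python3 - <<'E'
from h import *
c=snap('scene','s2.png'); im=c['img'][180:340,190:480,::-1]; cv2.imwrite('pics/s2c.png',cv2.resize(im,None,fx=2.7,fy=2.7))
c=snap('wrist','w2.png')
E
```

```text
(no output)
```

View pics/s2c.png

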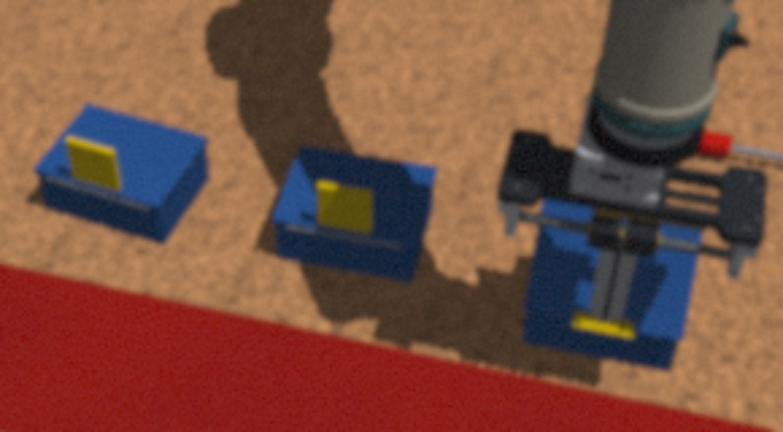

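View pics/w2.png

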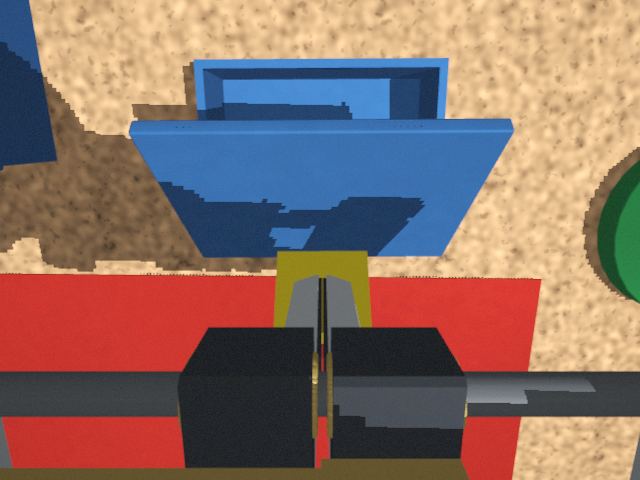

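The left lid is up at roughly half-way: its free edge spans (130–513, 125) in the wrist view, with the fingers against the lever at (320,290). Next I withdraw straight up and watch.

Emit:
{"fn": "step_arm", "kwargs": {
  "plan": [
    [[0,0,0.5,0,0,0,0],[0,0,1.2,0,0,0,0],[0,0,2.2,0,0,0,0],[0,0,3.0,0,0,0,0],[0,0,3.5,0,0,0,0],[0,0,3.5,0,0,0,0],[0,0,3.5,0,0,0,0]]
  ]
}}

```text
t: 4.97
eef_pos: [0.6149, 0.2177, 0.2491]
eef_rot: [0.01, 1.0, -0.0, -0.001]
contact_force: [0.6, 0.3, -0.6]
width: 0.0004
```

```bash
python3 - <<'E'
from h import *
c=snap('wrist','w3.png')
E
```

```text
(no output)
```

View pics/w3.png

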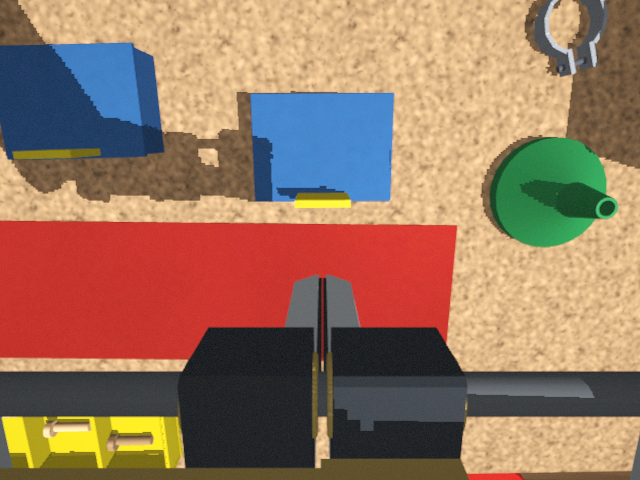

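The left lid dropped shut: its lever is upright at (322,200) and the lid is flat at (250–394, 93–200). So the left case is free, and the middle one is next.

Emit:
{"fn": "step_arm", "kwargs": {
  "plan": [
    [[-0.5,-1.1,0,0,0,0.1,0],[-1.1,-2.2,0,0,0,0.2,0],[-1.7,-3.3,0,0,0,0.2,0],[-2.1,-4.4,-0.2,0,0,0.2,0],[-2.1,-4.4,-1.0,0,0,0.2,0],[-2.1,-4.4,-2.0,0,0,0.2,0],[-2.1,-4.4,-3.0,0,0,0.2,0],[-2.1,-4.4,-3.5,0,0,0.2,0],[-1.8,-4.4,-3.5,0,0,0.2,0],[-1.6,-4.4,-3.5,0,0,0.2,0],[-1.5,-4.4,-3.5,0,0,0.2,0],[-1.4,-4.4,-3.5,0,0,0.2,0],[-1.3,-4.4,-3.5,0,0,0.2,0],[-1.2,-4.4,-3.5,0,0,0.2,0],[-1.1,-4.4,-3.5,0,0,0.2,0],[-1.0,-4.4,-3.5,0,0,0.2,0],[-0.9,-4.4,-3.5,0,0,0.2,0],[-0.87,-4.4,-3.5,0,0,0.2,0],[-0.87,-4.4,-3.5,0,0,0.2,0]]
  ]
}}

```text
t: 7.4
eef_pos: [0.5725, -0.0021, 0.0755]
eef_rot: [-0.0, 1.0, 0.0, 0.0]
contact_force: [-0.1, 0.3, 0.6]
width: 0.0002
```

```bash
python3 - <<'E'
from h import *
c=snap('wrist','w4.png')
E
```

```text
(no output)
```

View pics/w4.png

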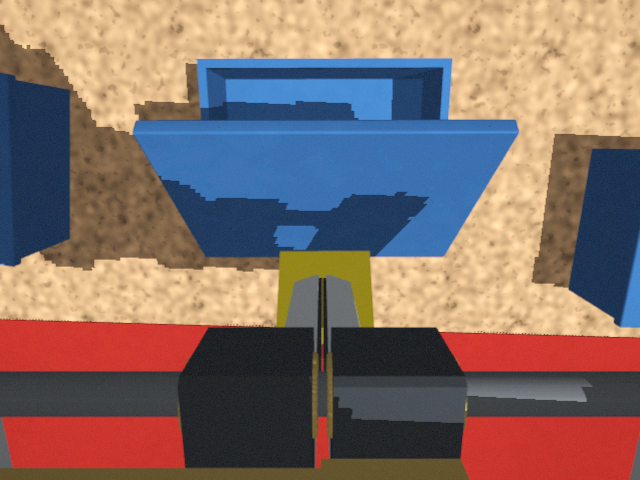

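The middle lid is up by the same amount, with its free edge at (134–518, 125). Now I withdraw straight up.

Emit:
{"fn": "step_arm", "kwargs": {
  "plan": [
    [[0,0,0.5,0,0,0,0],[0,0,1.2,0,0,0,0],[0,0,2.2,0,0,0,0],[0,0,3.0,0,0,0,0],[0,0,3.5,0,0,0,0],[0,0,3.5,0,0,0,0],[0,0,3.5,0,0,0,0]]
  ]
}}

```text
t: 8.32
eef_pos: [0.5714, -0.0021, 0.2494]
eef_rot: [-0.0, 1.0, 0.0, -0.001]
contact_force: [0.3, 0.1, -0.7]
width: 0.0007
```

```bash
python3 - <<'E'
from h import *
np.set_printoptions(precision=4,suppress=True)
c=snap('wrist','w5.png')
h=hsv(c); m=(h[...,0]>98)&(h[...,0]<125)&(h[...,1]>130)&(h[...,2]>80)
for b,s,ce in blobs(m,500):
    cn=max(cv2.findContours(b.astype(np.uint8),0,2)[0],key=cv2.contourArea)
    a=cv2.approxPolyDP(cv2.convexHull(cn),4,True)[:,0].astype(float)
    print(s,a.tolist(),[onz(c,*p,.052)[:2] for p in a])
E
```

```text
[   11    83   162   127 15687] [[11.0, 84.0], [171.0, 110.0], [167.0, 198.0], [148.0, 209.0], [15.0, 189.0]] [array([ 0.4584, -0.2676]), array([ 0.4798, -0.1328]), array([ 0.5565, -0.1434]), array([ 0.5666, -0.1617]), array([ 0.5481, -0.2805])]
[  252    93   143   108 14370] [[394.0, 94.0], [390.0, 199.0], [257.0, 199.0], [252.0, 94.0]] [array([0.4668, 0.0599]), array([0.5576, 0.06  ]), array([ 0.5575, -0.0613]), array([ 0.4667, -0.0621])]
[  475   144   165   103 14554] [[484.0, 146.0], [639.0, 146.0], [621.0, 246.0], [491.0, 244.0], [475.0, 231.0]] [array([0.5105, 0.1413]), array([0.5106, 0.2784]), array([0.6022, 0.2785]), array([0.6001, 0.1563]), array([0.5876, 0.1402])]
```

View pics/w5.png

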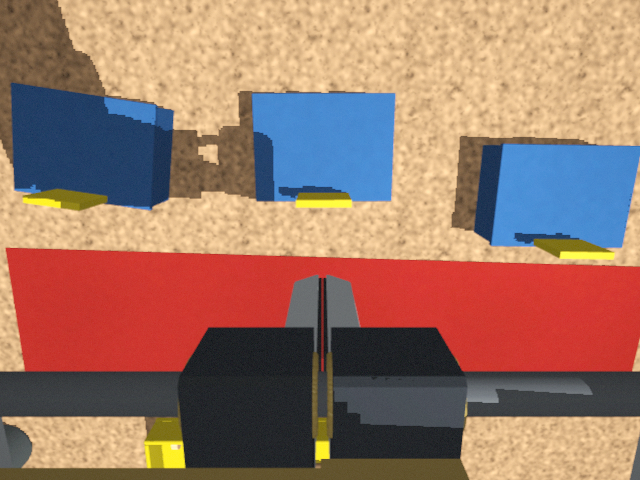

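The middle lid dropped shut too: its lever is upright at (323,200), so it is free. The right case is rotated about −9° and goes next.

Emit:
{"fn": "step_arm", "kwargs": {
  "plan": [
    [[-0.3,-1.1,0,0,0,-0.4,0],[-0.6,-2.2,0,0,0,-0.8,0],[-0.9,-3.3,0,0,0,-1.2,0],[-1.2,-4.2,-0.2,0,0,-1.5,0],[-1.2,-4.2,-1.0,0,0,-1.5,0],[-1.2,-4.2,-2.0,0,0,-1.5,0],[-1.2,-4.2,-3.0,0,0,-1.5,0],[-1.2,-4.2,-3.5,0,0,-1.5,0],[-0.9,-4.26,-3.5,0,0,-1.5,0],[-0.7,-4.3,-3.5,0,0,-1.5,0],[-0.6,-4.32,-3.5,0,0,-1.5,0],[-0.5,-4.34,-3.5,0,0,-1.5,0],[-0.4,-4.35,-3.5,0,0,-1.5,0],[-0.3,-4.36,-3.5,0,0,-1.5,0],[-0.2,-4.38,-3.5,0,0,-1.5,0],[-0.1,-4.4,-3.5,0,0,-1.5,0],[-0.02,-4.41,-3.5,0,0,-1.5,0],[-0.02,-4.41,-3.5,0,0,-1.5,0],[-0.02,-4.41,-3.5,0,0,-1.5,0]]
  ]
}}

```text
t: 10.75
eef_pos: [0.5723, -0.2229, 0.0759]
eef_rot: [0.078, 0.997, -0.0, 0.001]
contact_force: [-0.1, -0.3, 0.3]
width: 0.0005
```

```bash
python3 - <<'E'
from h import *
c=snap('wrist','w6.png')
E
```

```text
(no output)
```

View pics/w6.png

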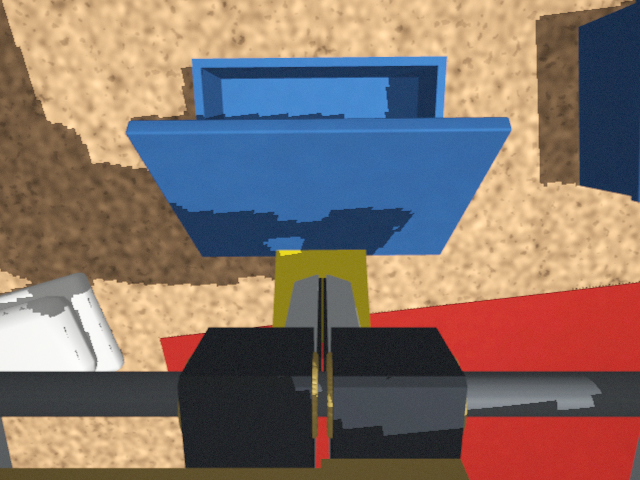

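The right lid is up as well, with its free edge at (127–510, 124). I withdraw straight up and look.

Emit:
{"fn": "step_arm", "kwargs": {
  "plan": [
    [[0,0,0.5,0,0,0,0],[0,0,1.2,0,0,0,0],[0,0,2.2,0,0,0,0],[0,0,3.0,0,0,0,0],[0,0,3.5,0,0,0,0],[0,0,3.5,0,0,0,0],[0,0,3.5,0,0,0,0]]
  ]
}}

```text
t: 11.68
eef_pos: [0.5709, -0.2223, 0.2495]
eef_rot: [0.078, 0.997, 0.0, -0.0]
contact_force: [0.3, 0.7, -0.2]
width: 0.0006
```

```bash
python3 - <<'E'
from h import *
c=snap('wrist','w7.png')
E
```

```text
(no output)
```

View pics/w7.png

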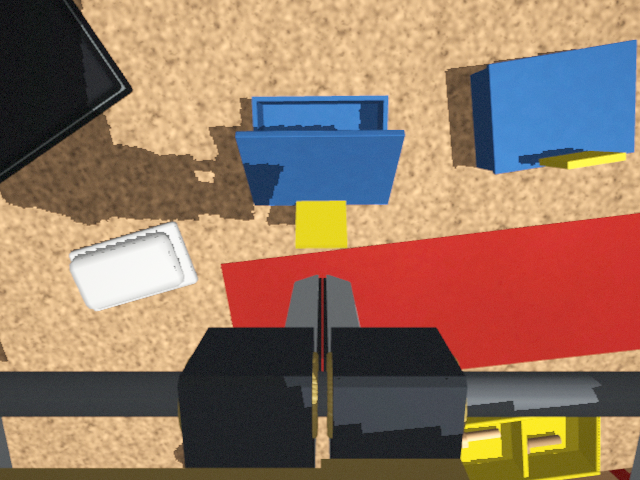

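The right lid stays up: the tilted lid is at (237–405, 130–205) and the lever leans back at (321,225). The right case is therefore the stiff one. Its base is still at (252–388, 97), and the lens is clear of it to the left at (130,265). Next I measure the push.

```bash
python3 - <<'E'
from h import *
np.set_printoptions(precision=4,suppress=True)
c=viewer.camera('wrist');T=viewer.camera('top')
h=hsv(c); m=(h[...,0]>98)&(h[...,0]<125)&(h[...,1]>130)&(h[...,2]>60)
b=[x for x in blobs(m,2000) if 300<x[2][0]<345][0][0]
P=[]
for k in range(256,386):
    r=np.where(b[:,k])[0][0]-.5; P.append(onz(c,float(k),r,.045)[:2])
P=np.array(P);k=np.polyfit(P[:,1],P[:,0],1);print('front rim x=%.4f+%.4f y'%(k[1],k[0]),P[0],P[-1],np.std(P[:,0]-np.polyval(k,P[:,1])))
row=np.where(b[104])[0]; print('corners',onz(c,row[0]-.5,97,.045),onz(c,row[-1]+.5,97,.045))
mid=(onz(c,row[0]-.5,97,.045)+onz(c,row[-1]+.5,97,.045))/2; yaw=-np.arctan(k[0]); print('yaw',yaw)
fx=np.array([np.polyval(k,mid[1]),mid[1]]); print('front mid',fx,'centre',fx+.045*np.array([np.cos(yaw),np.sin(yaw)]))
for n,cc in (('w',c),('T',T)):
    h=hsv(cc); m=((h[...,0]<6)|(h[...,0]>174))&(h[...,1]>150)&(h[...,2]>60)
    if n=='w':
        P=[]
        for u in list(range(235,280))+list(range(380,630)):
            r=np.where(m[200:,u])[0][0]+199.5; P.append(onz(cc,float(u),r,.001)[:2])
        P=np.array(P);k=np.polyfit(P[:,1],P[:,0],1);print('w near x=%.4f+%.4f y'%(k[1],k[0]),np.std(P[:,0]-np.polyval(k,P[:,1])))
        P=[onz(cc,np.where(m[r])[0][0]-.5,float(r),.001)[:2] for r in range(270,320)]; print('w right end',P[0],P[-1])
        P=[]
        for u in range(500,620):
            q=np.where(m[:368,u])[0]; 
            if len(q) and q[-1]<365: P.append(onz(cc,float(u),q[-1]+.5,.001)[:2])
        P=np.array(P); print(len(P)); 
        if len(P)>10:
            k=np.polyfit(P[:,1],P[:,0],1);print('w far x=%.4f+%.4f y'%(k[1],k[0]))
w=hsv(c);m=(w[...,1]<40)&(w[...,2]>150)
for b,s,ce in blobs(m,1500):
    print('lens',s,[onz(c,*p,.02)[:2] for p in cv2.boxPoints(cv2.minAreaRect(np.argwhere(b)[:,::-1].astype(np.float32)))])
print(env.state()['eef_pos'],env.state()['t'])
E
```

```text
front rim x=0.5000+0.1517 y [ 0.4604 -0.2629] [ 0.4773 -0.1512] 0.00024250206896141318
corners [ 0.4594 -0.2667  0.045 ] [ 0.4781 -0.1491  0.045 ]
yaw -0.15056542330453804
front mid [ 0.4685 -0.2079] centre [ 0.513  -0.2146]
w near x=0.6279+0.0321 y 0.0003238291157256833
w right end [ 0.6234 -0.3403] [ 0.6812 -0.3416]
120
w far x=0.7872+0.0323 y
lens [  69  223  129   89 7172] [array([ 0.5758, -0.4894]), array([ 0.5597, -0.3644]), array([ 0.6273, -0.3613]), array([ 0.6455, -0.4911])]
[ 0.5706 -0.2223  0.249 ] 11.825
```

Emit:
{"fn": "step_arm", "kwargs": {
  "plan": [
    [[-1.0,0.14,0,-0.1,-0.6,0,70],[-2.0,0.28,0,-0.2,-1.2,0,70],[-2.9,0.42,-0.2,-0.3,-2.0,0,70],[-2.9,0.42,-1.2,-0.3,-2.0,0,70],[-2.9,0.42,-2.3,-0.3,-2.0,0,70],[-2.9,0.42,-3.3,-0.3,-2.0,0,70],[-2.9,0.42,-4.2,-0.3,-2.0,0,70],[-2.9,0.42,-4.6,-0.3,-2.0,0,70],[-2.9,0.42,-4.6,-0.3,-2.0,0,70],[-2.9,0.42,-4.6,-0.3,-2.0,0,70]]
  ]
}}

```text
t: 13.08
eef_pos: [0.4419, -0.2114, 0.0468]
eef_rot: [0.078, 0.994, 0.003, 0.082]
contact_force: [-1.0, -0.6, 0.2]
width: 0.0701
```

```bash
python3 - <<'E'
from h import *
np.set_printoptions(precision=4,suppress=True)
c=snap('wrist','w8.png');c=snap('scene','s8.png'); im=c['img'][150:370,120:410,::-1]; cv2.imwrite('pics/s8c.png',cv2.resize(im,None,fx=2.7,fy=2.7))
s=env.state(); print(s['eef_pos'],s['eef_rot'],s['contact_force'],s['joint_positions'],s['t'])
E
```

```text
[ 0.4421 -0.2116  0.048 ] [0.0776 0.9935 0.0027 0.0832] [0.334  0.5196 0.4048] [ 0.2766  0.6491  0.2354  2.243  -1.1001  0.2333  2.942 ] 13.175
```

View pics/w8.png

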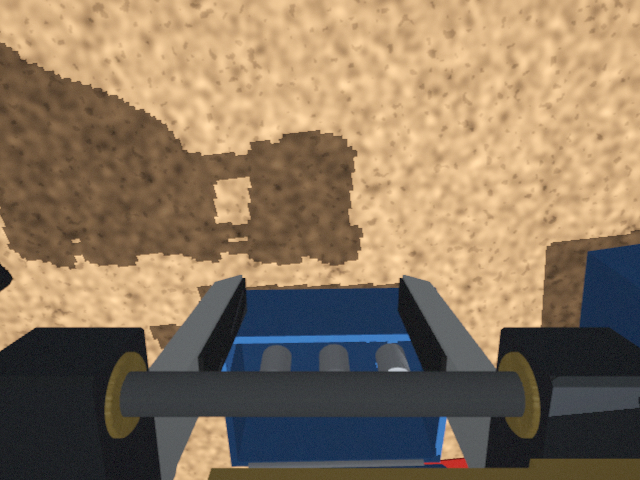

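View pics/s8c.png

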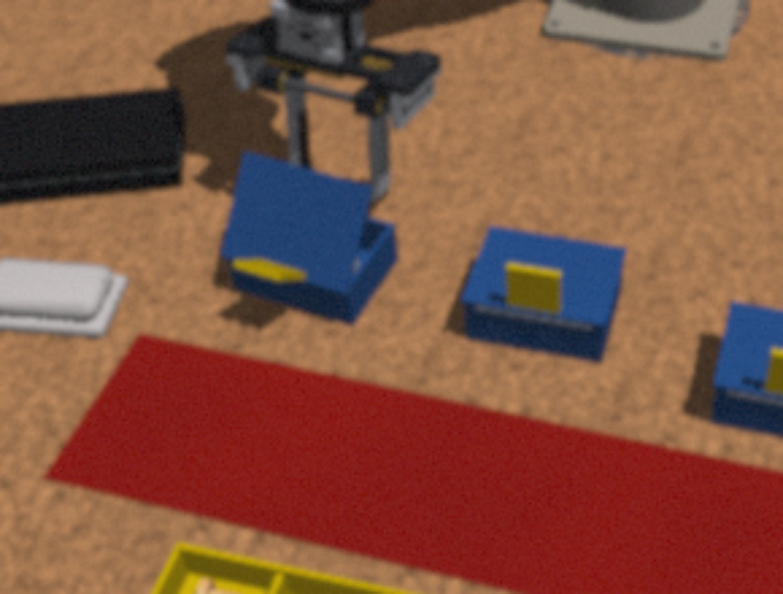

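The joints hit their range: joint 6 is at 0.233 and joint 7 at 2.942. The forward tilt at this short reach therefore isn't feasible, and the fingers stopped at z≈0.047 with the case untouched. I'll back out upward and straighten the tool.

Emit:
{"fn": "step_arm", "kwargs": {
  "plan": [
    [[0,0,0.6,0.1,0.7,0,70],[0,0,1.4,0.2,1.4,0,70],[0,0,2.4,0.3,2.0,0,70],[0,0,3.0,0.3,2.0,0,70],[0,0,3.0,0.3,2.0,0,70],[0,0,3.0,0.3,2.0,0,70]]
  ]
}}

```text
t: 13.92
eef_pos: [0.4414, -0.2107, 0.1967]
eef_rot: [0.079, 0.997, 0.011, -0.023]
contact_force: [-0.4, -0.2, -0.1]
width: 0.07
```

```bash
python3 - <<'E'
from h import *
np.set_printoptions(precision=4,suppress=True)
s=env.state(); print(s['eef_pos'],s['eef_rot'],s['contact_force'],s['joint_positions'],s['t'])
E
```

```text
[ 0.4414 -0.2107  0.1967] [ 0.0787  0.9966  0.0112 -0.0229] [-0.4468 -0.202  -0.0988] [-0.1725  0.5788  0.8727  1.9332 -0.5391  0.9409  2.387 ] 13.925
```

```bash
python3 - <<'E'
from scipy.spatial.transform import Rotation as R
import numpy as np
a=R.from_quat([.0787,.9966,.0112,-.0229]);b=R.from_quat([.0752,.9972,0,0])
print(np.degrees((b*a.inv()).as_rotvec())/6)
d=np.array([np.cos(.1506),-np.sin(.1506)]);p=np.array([.513,-.2146])-.069*d; print(p,(p-[.4414,-.2107])/.05)
E
```

```text
[-0.24620728 -0.42006918  0.06752311]
[ 0.44478099 -0.20424784] [0.06761989 0.12904329]
```

Emit:
{"fn": "step_arm", "kwargs": {
  "plan": [
    [[0.07,0.13,-0.6,-0.25,-0.4,0.07,70],[0.07,0.13,-1.4,-0.25,-0.4,0.07,70],[0.07,0.13,-2.0,-0.25,-0.4,0.07,70],[0.07,0.13,-2.0,-0.25,-0.4,0.07,70],[0.07,0.13,-2.0,-0.25,-0.4,0.07,70]]
  ]
}}

```text
t: 14.55
eef_pos: [0.4452, -0.2056, 0.0973]
eef_rot: [0.076, 0.997, -0.001, -0.001]
contact_force: [0.2, -1.1, 0.0]
width: 0.07
```

```bash
python3 - <<'E'
from h import *
np.set_printoptions(precision=4,suppress=True)
s=env.state(); print(s['eef_pos'],s['eef_rot'],s['contact_force'],s['joint_positions'],s['t'])
E
```

```text
[ 0.4452 -0.2056  0.0973] [ 0.0755  0.9971 -0.0014 -0.0014] [ 0.1778 -1.0629  0.0264] [-0.0865  0.6854  0.7087  2.0693 -0.7348  0.6553  2.5413] 14.55
```

Emit:
{"fn": "step_arm", "kwargs": {
  "plan": [
    [[0,0,-0.5,0,0,0,70],[0,0,-1.0,0,0,0,70],[0,0,-1.3,0,0,0,70],[0,0,-1.4,0,0,0,70],[0,0,-1.4,0,0,0,70]]
  ]
}}

```text
t: 15.18
eef_pos: [0.4457, -0.2055, 0.0273]
eef_rot: [0.075, 0.997, -0.002, -0.001]
contact_force: [-1.2, -0.7, -0.0]
width: 0.0699
```

```bash
python3 - <<'E'
from h import *
np.set_printoptions(precision=4,suppress=True)
c=snap('wrist','w9.png')
s=env.state(); print(s['eef_pos'],s['eef_rot'],s['contact_force'],s['joint_positions'],s['t'])
E
```

```text
[ 0.4458 -0.2055  0.0275] [ 0.0752  0.9972 -0.0016 -0.0009] [-1.1786 -0.0191  0.2738] [ 0.012   0.7839  0.5559  2.1044 -0.8791  0.4998  2.6614] 15.225
```

View pics/w9.png

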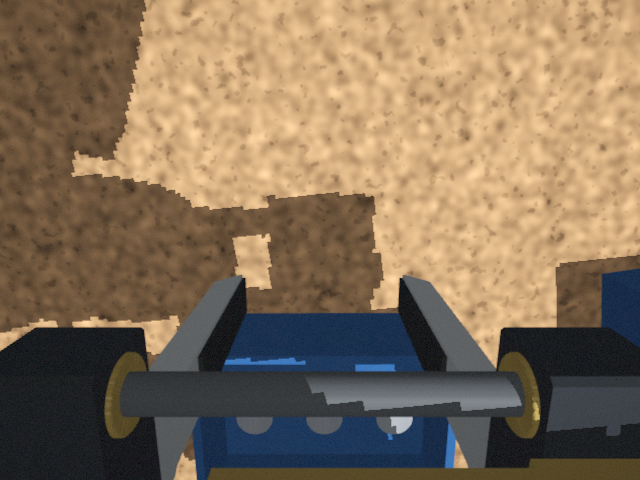

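Emit:
{"fn": "step_arm", "kwargs": {
  "plan": [
    [[0.15,-0.02,0,0,0,0,70],[0.3,-0.04,0,0,0,0,70],[0.45,-0.06,0,0,0,0,70],[0.6,-0.09,0,0,0,0,70],[0.8,-0.12,0,0,0,0,70],[1.0,-0.15,0,0,0,0,70],[1.2,-0.18,0,0,0,0,70],[1.4,-0.21,0,0,0,0,70],[1.6,-0.24,0,0,0,0,70],[1.8,-0.27,0,0,0,0,70],[2.0,-0.3,0,0,0,0,70],[2.2,-0.33,0,0,0,0,70],[2.4,-0.36,0,0,0,0,70],[2.5,-0.38,0,0,0,0,70],[2.5,-0.38,0,0,0,0,70]]
  ]
}}

```text
t: 17.1
eef_pos: [0.5671, -0.2235, 0.0267]
eef_rot: [0.075, 0.997, -0.001, -0.005]
contact_force: [-6.7, 1.5, 5.5]
width: 0.0701
```

```bash
python3 - <<'E'
from h import *
np.set_printoptions(precision=4,suppress=True)
c=snap('scene','s10.png'); im=c['img'][150:370,120:410,::-1]; cv2.imwrite('pics/s10c.png',cv2.resize(im,None,fx=2.7,fy=2.7))
s=env.state(); print(s['eef_pos'],s['eef_rot'],s['contact_force'],s['joint_positions'],s['t'])
E
```

```text
[ 0.5671 -0.2235  0.0267] [ 0.0751  0.9972 -0.0005 -0.0047] [-7.3304  1.1852  4.3622] [-0.0522  0.917   0.6553  1.7697 -0.7856  0.7465  2.4437] 17.15
```

View pics/s10c.png

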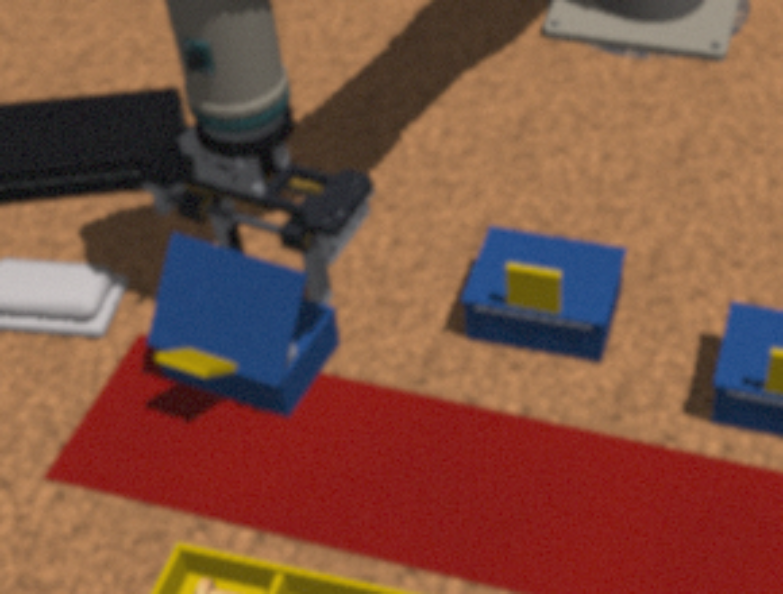

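The case slides flat with its lid still up and about half its base on the strip. The lens, middle case and left case are untouched. I continue the push.

Emit:
{"fn": "step_arm", "kwargs": {
  "plan": [
    [[0.15,-0.02,0,0,0,0,70],[0.3,-0.05,0,0,0,0,70],[0.5,-0.08,0,0,0,0,70],[0.7,-0.11,0,0,0,0,70],[0.9,-0.14,0,0,0,0,70],[1.1,-0.17,0,0,0,0,70],[1.3,-0.2,0,0,0,0,70],[1.45,-0.22,0,0,0,0,70],[1.53,-0.23,0,0,0,0,70],[1.53,-0.23,0,0,0,0,70],[1.53,-0.23,0,0,0,0,70]]
  ]
}}

```text
t: 18.52
eef_pos: [0.6436, -0.2355, 0.0267]
eef_rot: [0.075, 0.997, -0.001, -0.005]
contact_force: [-7.1, 0.7, 3.2]
width: 0.0702
```

Emit:
{"fn": "step_arm", "kwargs": {
  "plan": [
    [[-0.5,0.08,0,0,0,0,70],[-1.2,0.18,0,0,0,0,70],[-1.6,0.24,0.8,0,0,0,70],[-1.8,0.27,1.9,0,0,0,70],[-1.8,0.27,3.0,0,0,0,70],[-1.8,0.27,4.0,0,0,0,70],[-1.8,0.27,4.8,0,0,0,70],[-1.8,0.27,5.0,0,0,0,70],[-1.8,0.27,5.0,0,0,0,70]]
  ]
}}

```text
t: 19.65
eef_pos: [0.5571, -0.2218, 0.2767]
eef_rot: [0.075, 0.997, -0.001, -0.001]
contact_force: [-1.0, 0.2, -0.5]
width: 0.0705
```

```bash
python3 - <<'E'
from h import *
np.set_printoptions(precision=4,suppress=True)
c=snap('wrist','w11.png');c=snap('top','t11.png');cv2.imwrite('pics/t11c.png',cv2.resize(c['img'][160:320,130:500,::-1],None,fx=2.1,fy=2.1))
c=snap('scene','s11.png')
s=env.state(); print(s['eef_pos'],s['eef_rot'],s['contact_force'],s['joint_positions'],s['t'])
E
```

```text
[ 0.5562 -0.2214  0.2751] [ 0.0751  0.9972 -0.0009 -0.0029] [0.499  0.0344 0.2295] [-0.1861  0.6293  0.8971  1.5855 -0.5145  1.1851  2.2377] 19.8
```

View pics/w11.png

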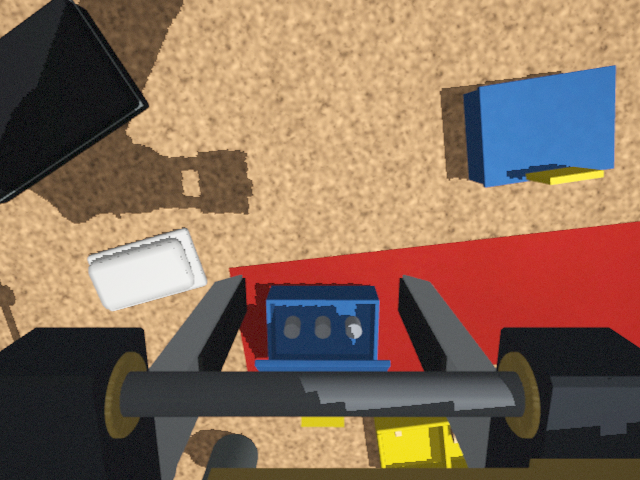

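View pics/t11c.png

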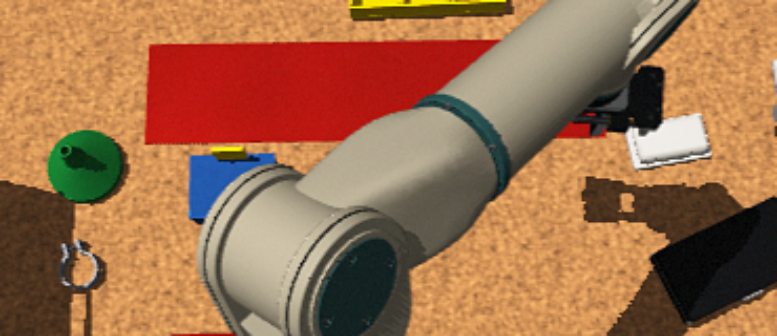

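View pics/s11.png

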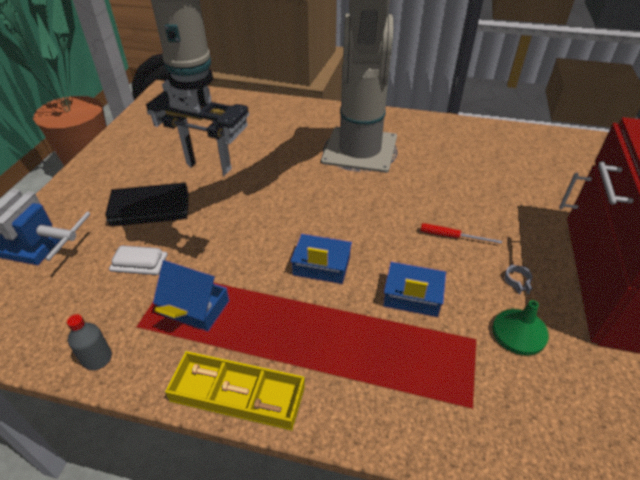

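The case is on the strip with its lid up: it is at (268–378, 287–360) in the wrist view, and red is visible in front of it. Now I measure its front wall.

```bash
python3 - <<'E'
from h import *
np.set_printoptions(precision=4,suppress=True)
c=viewer.camera('wrist')
cv2.imwrite('pics/w12c.png',cv2.resize(c['img'][260:380,220:420,::-1],None,fx=4,fy=4,interpolation=0))
h=hsv(c); m=(h[...,0]>98)&(h[...,0]<125)&(h[...,1]>130)&(h[...,2]>30)
b=[x for x in blobs(m,800) if 290<x[2][0]<355][0][0]
P=[]
for k in range(275,373):
    r=np.where(b[:,k])[0][0]-.5; P.append(onz(c,float(k),r,.0)[:2])
P=np.array(P);k=np.polyfit(P[:,1],P[:,0],1)
row=np.where(b[300])[0];
mid=(onz(c,row[0]-.5,303,.045)+onz(c,row[-1]+.5,303,.045))/2
yaw=-np.arctan(k[0]); f=np.array([np.polyval(k,mid[1]),mid[1]]); d=np.array([np.cos(yaw),np.sin(yaw)])
ce=f+.045*d; print('yaw',yaw,'front base',f,'centre',ce,'std',np.std(P[:,0]-np.polyval(k,P[:,1])))
print('offset from midline', ce[0]-(.7075+.0322*ce[1]))
# middle/left cases via scene levers
S=viewer.camera('scene');h=hsv(S);m=(h[...,0]>18)&(h[...,0]<36)&(h[...,1]>150)&(h[...,2]>60)
for x in blobs(m,30):
    if 220<x[1][1]<330: print('lever S',x[1],x[2],onz(S,*x[2],.075))
E
```

```text
yaw -0.15038266912345705 front base [ 0.6549 -0.2369] centre [ 0.6994 -0.2437] std 7.085713318180536e-17
offset from midline -0.00029350228110036625
lever S [308 248  19  17 253] [317.3083 255.9881] [0.5542 0.0009 0.075 ]
lever S [404 280  23  17 290] [414.8483 288.0069] [0.5974 0.2196 0.075 ]
lever S [154 306  32  12 234] [169.735  310.9744] [ 0.7703 -0.249   0.075 ]
```

View pics/w12c.png

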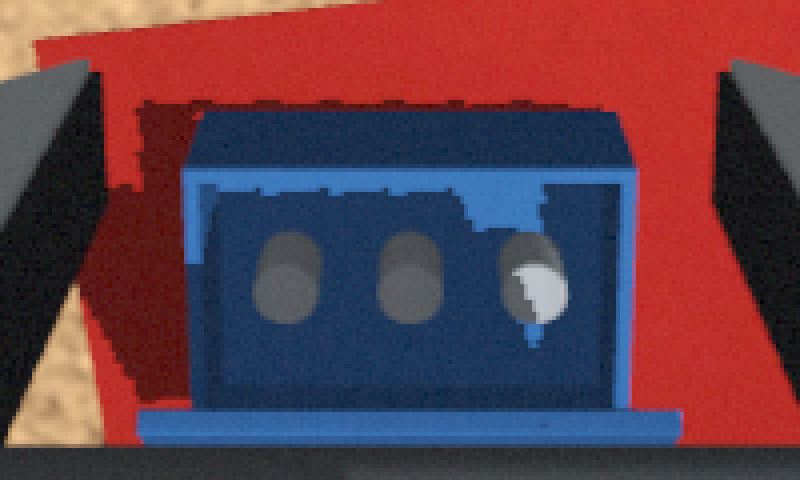

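The case centre is (0.699, −0.244), about 0.3 mm off the strip's middle line. The two free cases' levers are within 1 px of where they started in the scene view. The arm is clear, so I hand in.

```bash
python3 - <<'E'
from bench import env
print(env.close_job(), env.state()['t'], env.state()['contact_force'])
E
```

```text
the job is handed in; nothing more can be done
the job is handed in; nothing more can be done
```

I tested the three lids from left to right. The left and middle lids dropped shut when let go. The right lid stayed up, so the right-hand case was the stiff one, and I slid it onto the red strip with its lid still raised. The job was handed in just after 19.8 s on the robot's clock, and no verdict was reported.

**Last checks:**
- **Stiff case:** its centre is about 0.3 mm from the strip's middle line at y ≈ -0.244 m, turned about 7° to the strip. Red shows in front of it and at its sides. The view of its far edge was blocked, but from the measured centre the whole base lies on the strip.
- **Free cases:** both are shut, and their levers have moved less than 1 pixel in the scene view.
- **Other things:** the bystanders looked unmoved in the final pictures; I did not measure them.
- **Arm:** it is raised clear of everything.

**What went wrong:** my first approach to the stiff case, with the tool tilted, ran the arm to its joint limits. It read 2.942 rad on joint 7 against a range of 2.94, and joint 5 read -1.1001 against -1.1. I backed out without touching anything and pushed with the tool upright. I can't tell whether those readings count as passing the joint range.

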